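# Check the bore of clamped ring stock with a go / no-go plug gauge

### The arm

A 7-joint arm with a two-finger parallel gripper is mounted at the origin on the work surface. World frame = base frame: x ahead of the robot, y to its left, z up, the work surface at z = 0. Lengths are in m, angles in rad, forces in N, time in s.
With the tool pointing down it reaches from about 0.425 to 0.925 m from the base axis. Payload 6.8 kg.
Tool frame: the origin (TCP) lies on the front face of the gripper's body, between the roots of the fingers; the fingertips stand 73 mm ahead of it and the grasp point (between the pads) lies 54 mm ahead of it (env.nose_length is the distance from the TCP to the fingertips, in m); z points along the fingers, y is the direction in which the jaws open and shut (so a half turn about z gives the same grasp; the last joint's range is limited). The gripper opens to 85 mm and grips with 20 to 120 N. Pads are 22 mm wide; open, the fingers measure 114 mm over their backs; the gripper's body (76 mm by 85 mm) begins 54 mm behind the grasp point. The pads swing forward as they close: fully open they stand 13 mm farther back than shut.
Start: joints at [-1.35, 0.477, 0.022, 1.555, -0.011, 1.109, -0.083], TCP at [0.218, 0.639, 0.304] pointing down, gripper open.
Joint ranges: [-2.96, 2.96], [-0.34, 2.1], [-1.41, 1.46], [0.24, 2.44], [-1.37, 4.51], [0.17, 1.92], [-2.96, 2.96]. Speed limits (rad/s): [2.39, 2.39, 3.14, 3.14, 3.14, 3.14, 3.14].

### API

Orientations are given as a unit quaternion [w, x, y, z].
In Python, from cell import env, kin, camera, calibration, job gives the robot as it stands. The module is installed in compiled form; this text tells all that it offers. Calls block until the motion is done:
- env.reach(position, orientation): joint-space move of the TCP to a pose.
- env.movel(position, velocity=0.15, rot=None, stop_force=None): straight line of the TCP; rot=None keeps the orientation; velocity is the mean speed in m/s. With stop_force (N) it stops when the force on the tool has changed by that much, and returns True; else False.
- env.goto_joints(angles): joint-space move.
- env.grip(opening, f_grip=None): finger opening in m; f_grip is the grip in N (None keeps the last); returns when the fingers have stopped.
- env.dwell(seconds).
- kin.inverse_kinematics(position, orientation): joint angles nearest the present ones, or None.
- env.get_state(): the state.
- camera(name): name is "side" or "top" or "wrist"; returns (picture, depth): 420x560x3 uint8, blue, green, red; 420x560 float32, m along the optical axis (not along the pixel's ray), 0 where there is no reading.
- calibration(name): a dict with "fx", "fy", "cx", "cy" (pixels), "k1" (the pictures are not rectified: a ray, as slopes to the right and down, at radius r is drawn at 1 + k1 r^2 times it, then the intrinsics apply), "rvec" (rotation vector, rad) and "tvec" (3), from world to camera coordinates, as OpenCV has them. Camera axes: x right, y down, z forward; pixel columns grow to the right and rows downward; lengths in m; the calibration is good to about 2 mm. A picture is of the moment at which its call begins: read the wrist's pose just before it. calibration takes no time and is no camera call; for the wrist camera it gives the pose at the moment of the call.
A pose or a line that the arm cannot do raises env.PlanningError and nothing moves.
- job.job_done(): hands the job in, once; it reports no verdict.
The state is a dict: "time": time; "qpos": joint angles; "joint_velocities": joint speeds; "joint_torque": joint torques, N m; "tcp_pos": TCP position; "orientation": TCP orientation; "force": force on the tool from outside, world axes, zero at the start; "torque": the same for the moment, N m; "opening": finger opening in m.
Only numpy, scipy, OpenCV 4.12 (cv2) and the standard library are available. Lean on these libraries where they do the work, as an engineer would, in place of code of your own. Each camera call takes 0.05 s, during which the arm holds its last target. There are 200 camera calls.

### The job

Check the bore of the brass tube in the vise with the larger plug gauge (silver-grey hexagon handle): slide the long go end, by the green band, fully home until the handle's shoulder meets the tube, draw it out, then offer the short no-go end, by the red band, squarely and centrally to the bore and keep a steady light push of 5 to 10 N on it for a good second, to be sure that it will not enter. Either mouth of the tube serves for either test. The tube is only nipped between leather-faced jaws, so feel your way and never force it or shift it along; afterwards lay the gauge back in the empty slot of its stand, either way round, and leave the smaller gauge beside it alone.

Things in the scene. Friction and masses are not known exactly. Their poses are not given: they have to be found in the camera images.
- gauge: Plug gauge to use, 132 mm long, 0.2 kg. Origin: centre of its handle, on its axis, which is its own y (go end to -y, no-go end to +y, z up). Handle: aluminium hexagon 22 mm across flats, 90 mm long (y -45 to +45 mm), lying corner down, so two upright flats face +x and -x, to be gripped from above. Green band at the go end, red band at the no-go end.
- gauge_go_tip (a point): Centre of the end face of the go plug, a polished steel cylinder 19 mm in diameter and 30 mm long; at y = -75 mm of the gauge. The flat end of the handle behind the plug is the shoulder that meets the tube.
- gauge_nogo_face (a point): Centre of the end face of the no-go plug, a steel cylinder 22 mm in diameter and 12 mm long; at y = +57 mm of the gauge.
- small_gauge: Smaller plug gauge of the same form in the stand's other slot: brass-coloured handle of the same size, plugs 12 and 15 mm in diameter. Not to be used or moved. Origin and axes as for the gauge.
- vise: Small blue bench vise, fixed, jaws 30 mm wide along its y. Origin: on the bench below the middle of the jaws; the screw and T-bar (90 mm long, 50 mm above the bench) reach 125 mm to -x, the body 80 mm to +x. It carries a level brass tube along its y: 60 mm long, 28 mm outside, bore 20 mm right through, 1 mm 45 degree chamfers. The tube's top, 110 mm up, is the highest point.
- jaw_center (a point): Point on the bore's axis midway along the jaws, 96 mm above the bench; axes as the vise. The tube was set by eye: its middle may lie up to 12 mm either side along y, so each mouth is 18 to 42 mm from here; find it by touch. Leather-faced jaws grip it: it stands rigid until an endways push over about 15 N slides it.
- stand: Wooden gauge stand, fixed, 150 x 90 mm, base 12 mm thick. Origin: under its centre. Two slots along y, 84 mm apart in x. A slot is a pair of V-notched uprights 10 mm thick, centred at y = -33 and +33 mm, 49 mm high, which carry a hexagon handle corner down, axis 52 mm above the bench; the 56 mm gap between them leaves room to grip the handle.
- slot_near (a point): Middle of the slot at -x of the stand, on the axis of a handle that lies in it. The gauge starts in one slot, the small gauge in the other.
- slot_far (a point): Middle of the slot at +x of the stand, on the axis of a handle that lies in it.

How it is judged:
On the way, in this order (a step that is already met when the one before it is completed fails the run):
1. the go end is fully home in the bore: its tip within 3 mm of the middle of the tube, the gauge in line with it (y of tube_middle in the frame of gauge between -0.078 and -0.072 m and x of gauge_go_tip in the frame of jaw_center between -0.0025 and 0.0025 m and z of gauge_go_tip in the frame of jaw_center between -0.0025 and 0.0025 m and angle between the y axis of gauge and the y axis of vise, either way round below 0.06 rad), for 0.2 s.
2. the no-go end is pressed with over 3 N for 0.6 s on a mouth of the tube and stays out: its face within 2.5 mm of the bore's axis and 3 mm of the tube's end, the axes within 0.07 rad (y of tube_middle in the frame of gauge between 0.084 and 0.09 m and x of gauge_nogo_face in the frame of jaw_center between -0.0025 and 0.0025 m and z of gauge_nogo_face in the frame of jaw_center between -0.0025 and 0.0025 m and angle between the y axis of gauge and the y axis of vise, either way round below 0.07 rad and contact force between gauge and vise above 3 N), for 0.6 s.
At the end, for the whole second after the job is handed in: The gauge lies at rest and released in the empty slot of the stand, either way round, its handle's centre within 12 mm of the slot's middle and its axis within 0.05 rad of level and of the slot's line ((distance between gauge and slot_near below 0.012 m or distance between gauge and slot_far below 0.012 m) and angle between the y axis of gauge and the y axis of stand, either way round below 0.05 rad and angle between gauge's own y axis and vertical between 1.52 and 1.62 rad and linear speed of gauge below 0.01 m/s and contact force between the fingers and gauge below 0.1 N); the robot touches nothing.
It fails at once if the tube is shifted more than 1.5 mm in the jaws (distance of tube_middle from where it was at the start of the episode above 0.0015 m).
It fails at once if the gauge is forced against the tube or vise with more than 25 N (contact force between gauge and vise above 25 N).
It fails at once if the small gauge is moved more than 8 mm (distance of small_gauge from where it was at the start of the episode above 0.008 m).
It also fails if it takes over 72 s, if anything falls off the work surface, if the arm or the gripper's body presses on something with over 40 N, if the wrist force passes 120 N, or if a joint passes its speed limit or range.

## Working session

There is one attempt and no reset: what is moved stays moved. The work goes in short steps, each a Python script; the robot and the scene stay as the last script left them, time stands still between calls to the robot, and variables do not carry over. Pictures are saved under pics/ and viewed, about 8 in all and at most 12, crops included, and the job is handed in when it is done.

```bash
mkdir -p pics; ls
python3 - <<'E'
from cell import env,camera,calibration
import cv2,numpy as np
for n in ("top","side"):
    im,d=camera(n); np.savez(f"{n}.npz",im=im,d=d); cv2.imwrite(f"pics/{n}0.png",im)
    c=calibration(n); print(n,c)
    R=cv2.Rodrigues(np.array(c['rvec'],float))[0]; print(-R.T@np.array(c['tvec']).ravel(), R[2])
s=env.get_state(); print(s)
E
```

```text
pics
top {'fx': 379.8907071425661, 'fy': 379.8907071425661, 'cx': 280.1046695707744, 'cy': 206.12594096338262, 'k1': -0.06285760555215192, 'rvec': array([ 2.19216684, -2.17086361,  0.11895203]), 'tvec': array([-0.00221459,  0.57191089,  0.68830534])}
[0.5056273  0.01460848 0.73822682] [ 0.09271588 -0.01572105 -0.99556849]
side {'fx': 404.4872901102232, 'fy': 404.4872901102232, 'cx': 283.1026324734112, 'cy': 211.48561760430738, 'k1': -0.11161344915656032, 'rvec': array([ 0.88504281, -2.39709797,  1.24182456]), 'tvec': array([0.41427067, 0.28828941, 0.5036085 ])}
[0.16807314 0.45729526 0.52056216] [ 0.51601644 -0.62884339 -0.58162103]
{'time': 0.1, 'qpos': array([-1.35006912,  0.47773031,  0.02234433,  1.55633937, -0.0114794 ,
        1.10929719, -0.08308562]), 'joint_velocities': array([-0.00030612, -0.00217441,  0.0009291 , -0.0029853 , -0.00029751,
       -0.00088777,  0.00160766]), 'joint_torque': array([ 4.76533853e-03, -5.97760642e+01,  1.61404006e+00, -2.81955904e+01,
        1.28719892e-02,  5.13788138e-03,  2.82127695e-05]), 'tcp_pos': array([0.21785518, 0.63844578, 0.30301982]), 'orientation': array([-6.56243363e-05,  1.63652979e-01,  9.86517625e-01, -8.20351604e-04]), 'force': array([ 0.58219847, -0.41748729, -1.00295786]), 'torque': array([-0.01324168, -0.00735044, -0.0031841 ]), 'opening': 0.08533615087689315}
```

View pics/top0.png

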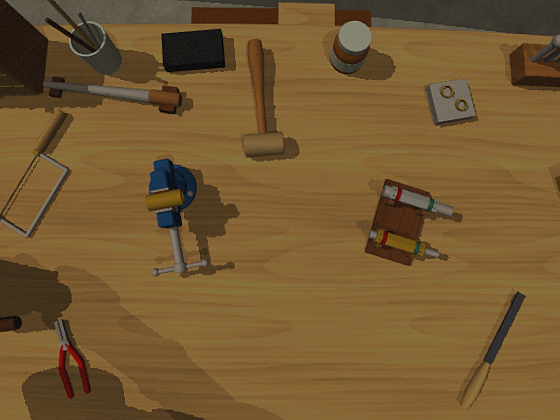

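View pics/side0.png

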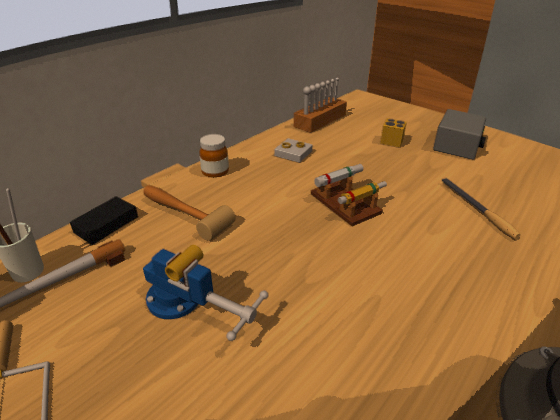

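Top view: the vise is at about (168,195) with the brass tube at (165,200). The stand is at (405,222), with the grey gauge in the far (+x) slot at (418,200) and the brass one in the near slot at (405,243). The green (go) ends point right, towards -y.

```bash
cat > h.py <<'E'
import numpy as np,cv2
from cell import env,kin,camera,calibration,job
from scipy.spatial.transform import Rotation as Ro
def cloud(n,im=None,d=None,c=None):
    if im is None:
        c=calibration(n); im,d=camera(n)
    c=c or calibration(n)
    K=np.array([[c['fx'],0,c['cx']],[0,c['fy'],c['cy']],[0,0,1.]])
    v,u=np.mgrid[:420,:560]; p=np.stack([u.ravel(),v.ravel()],1).astype(np.float64)[:,None]
    r=cv2.undistortPoints(p,K,np.array([c['k1'],0,0,0.]))[:,0]
    R=cv2.Rodrigues(np.array(c['rvec'],float))[0]
    P=(np.c_[r,np.ones(len(r))]*d.reshape(-1,1)-np.array(c['tvec']).ravel())@R
    return im,d,P.reshape(420,560,3)
def axis(pts):  # centre, yaw of elongated blob in xy (angle from +y axis, ccw)
    q=pts[:,:2]; m=q.mean(0); w,V=np.linalg.eigh(np.cov((q-m).T)); a=V[:,1]*np.sign(V[1,1])
    t=(q-m)@a; lo,hi=np.percentile(t,[1,99]); b=(q-m)@V[:,0]
    return m+a*(lo+hi)/2, np.arctan2(-a[0],a[1]), hi-lo, np.ptp(np.percentile(b,[1,99]))
def quat(yaw):  # tool down; tool y along the world direction (yaw) + x : jaws open across the gauge
    R=np.array([[np.sin(yaw)*1,np.cos(yaw),0],[-np.cos(yaw),np.sin(yaw),0],[0,0,-1.]])
    # columns: tool x=-(gauge y), tool y=gauge x
    X=np.array([np.sin(yaw),-np.cos(yaw),0]);Y=np.array([np.cos(yaw),np.sin(yaw),0])
    X=-X if np.cross(X,Y)[2]>0 else X
    R=np.stack([X,Y,np.cross(X,Y)],1); q=Ro.from_matrix(R).as_quat(); return q[[3,0,1,2]]
E
python3 - <<'E'
from h import *
for n in ("top","side"):
    z=np.load(n+".npz"); im,d,P=cloud(n,z['im'],z['d'])
    hsv=cv2.cvtColor(im,cv2.COLOR_BGR2HSV); H,S,V=[hsv[...,i] for i in range(3)]; Z=P[...,2]; ok=d>0
    print(n,'bench z',np.median(Z[ok&(abs(Z)<.02)]))
    reg=ok&(P[...,0]>.3)&(P[...,0]<.75)&(abs(P[...,1])<.4)
    yel=reg&(S>120)&(H>15)&(H<32)
    t=P[yel&(Z>.09)&(Z<.12)&(P[...,1]>0)]; print('tube',len(t),axis(t),np.percentile(t[:,2],[5,95]))
    b=P[yel&(Z>.05)&(Z<.08)&(P[...,1]<0)]; print('brass',len(b),axis(b),np.percentile(b[:,2],[5,95]))
    g=P[reg&(S<60)&(Z>.045)&(Z<.08)&(P[...,1]<-.05)]; print('grey',len(g),axis(g),np.percentile(g[:,2],[5,95]))
    bl=P[reg&(H>100)&(H<125)&(S>120)&(Z>.05)]; print('blue',len(bl),axis(bl),np.percentile(bl[:,2],[5,95]))
    gr=P[reg&(H>60)&(H<95)&(S>80)&(Z>.03)&(P[...,1]<0)]; print('green',len(gr),gr[gr[:,0]>gr[:,0].mean()].mean(0),gr[gr[:,0]<gr[:,0].mean()].mean(0))
    rd=P[reg&((H>172)|(H<5))&(S>150)&(Z>.05)&(P[...,1]<-.05)]; print('red',len(rd),rd[rd[:,0]>rd[:,0].mean()].mean(0),rd[rd[:,0]<rd[:,0].mean()].mean(0))
E
```

```text
top bench z 0.00023274017752715262
tube 584 (array([0.57338308, 0.19980855]), np.float64(0.21951681908780635), np.float64(0.05839892456979527), np.float64(0.02765415077678821)) [0.10048415 0.11136502]
brass 510 (array([ 0.5058586 , -0.21225778]), np.float64(-0.2834321708559043), np.float64(0.0894701813015032), np.float64(0.02241536442797853)) [0.05678597 0.06486457]
grey 880 (array([ 0.56740527, -0.24501978]), np.float64(-0.44157981818328657), np.float64(0.13588102282439488), np.float64(0.111085335724097)) [0.05458565 0.06430856]
blue 834 (array([0.59005275, 0.20556799]), np.float64(-1.3551319255163956), np.float64(0.12282618982284096), np.float64(0.02751351322922421)) [0.05977274 0.09986482]
green 91 [ 0.57413066 -0.26923706  0.06254164] [ 0.49560464 -0.24230745  0.06286697]
red 102 [ 0.59209581 -0.21005541  0.06204939] [ 0.51459751 -0.1834599   0.0625414 ]
side bench z -0.0006398023735309458
tube 568 (array([0.56913758, 0.20122076]), np.float64(0.11898436148385884), np.float64(0.05998314303897682), np.float64(0.02896844105357116)) [0.09321164 0.10977769]
brass 270 (array([ 0.50094445, -0.21481423]), np.float64(-0.20648600934030015), np.float64(0.0989488806438735), np.float64(0.09696222905756476)) [0.05166211 0.06371556]
grey 242 (array([ 0.57752528, -0.2344784 ]), np.float64(-0.23654778319300238), np.float64(0.10613576778488132), np.float64(0.016591999125945896)) [0.04728965 0.06305601]
blue 1287 (array([0.58444638, 0.21796207]), np.float64(-1.3187038751153324), np.float64(0.1202198172907204), np.float64(0.02859524584814971)) [0.05255396 0.09799159]
green 26 [ 0.56726751 -0.26752551  0.05738163] [ 0.48807115 -0.24015602  0.05823284]
red 45 [ 0.58576    -0.20782588  0.05869592] [ 0.5076437  -0.18040503  0.05933595]
```

Run:
```python
from h import *
for yaw,p in ((-.295,(.583,-.2395)),(.217,(.573,.2)),(.217,(.55,.3)),(.217,(.59,.1))):
    for f in (0,np.pi):
        print(yaw,p,f,[np.round(j,2) if j is not None else None for j in [kin.inverse_kinematics([*p,z],quat(yaw+f)) for z in (.106,.25)]])
t0=env.get_state()['time']
yt=.217
env.reach([.573,.2,.27],quat(yt)); 
c=calibration('wrist'); im,d=camera('wrist'); np.savez('w1.npz',im=im,d=d,**c); cv2.imwrite('pics/w1.png',im)
s=env.get_state(); print(s['time'],s['tcp_pos'])
env.reach([.583,-.2395,.25],quat(-.295))
c=calibration('wrist'); im,d=camera('wrist'); np.savez('w2.npz',im=im,d=d,**c); cv2.imwrite('pics/w2.png',im)
s=env.get_state(); print(s['time'],s['tcp_pos'],s['qpos'])
cv2.imwrite('pics/w12.png',np.hstack([cv2.resize(cv2.imread(f'pics/w{i}.png'),(400,300)) for i in (1,2)]))
for k in ('w1','w2'):
    z=np.load(k+'.npz'); im,d,P=cloud('wrist',z['im'],z['d'],z)
    hsv=cv2.cvtColor(im,cv2.COLOR_BGR2HSV); H,S,V=[hsv[...,i] for i in range(3)]; Z=P[...,2]; ok=d>0
    print(k,'bench',np.median(Z[ok&(abs(Z)<.02)]))
    yel=ok&(S>120)&(H>15)&(H<32)
    if k=='w1':
        t=P[yel&(Z>.098)&(Z<.12)]; print('tube',len(t),axis(t),np.percentile(t[:,2],[5,95,99]))
    else:
        for nm,m in (('green',(H>60)&(H<95)&(S>80)),('red',((H>172)|(H<5))&(S>150))):
            q=P[ok&m&(Z>.045)&(Z<.08)]; h=q[:,0]>.545; print(nm,q[h].mean(0),q[~h].mean(0) if (~h).any() else '',h.sum())
        q=P[ok&(Z>.05)&(Z<.075)&(S<60)&(P[...,0]>.545)]; print('grey',len(q),axis(q))
```

```text
-0.295 (0.583, -0.2395) 0 [array([-0.28,  0.83,  0.85,  1.84, -0.82,  0.86,  0.68]), array([-0.37,  0.65,  0.98,  1.76, -0.61,  1.06,  0.54])]
-0.295 (0.583, -0.2395) 3.141592653589793 [array([-0.46,  1.13,  1.26,  1.85, -1.21,  1.17, -2.18]), array([-0.48,  0.84,  1.27,  1.77, -0.87,  1.21, -2.4 ])]
0.217 (0.573, 0.2) 0 [array([-0.72,  0.64,  0.38,  1.88, -0.36,  0.68,  0.09]), array([-0.79,  0.45,  0.47,  1.8 , -0.24,  0.95, -0.  ])]
0.217 (0.573, 0.2) 3.141592653589793 [array([-0.23,  0.63, -0.28,  1.85,  0.25,  0.7 ,  2.71]), array([-0.3 ,  0.43, -0.18,  1.77,  0.09,  0.95,  2.84])]
0.217 (0.55, 0.3) 0 [array([-0.81,  0.65,  0.29,  1.83, -0.27,  0.7 , -0.15]), array([-0.87,  0.47,  0.36,  1.75, -0.2 ,  0.96, -0.21])]
0.217 (0.55, 0.3) 3.141592653589793 [array([-0.37,  0.66, -0.32,  1.8 ,  0.29,  0.74,  2.52]), array([-0.4 ,  0.47, -0.26,  1.71,  0.14,  0.98,  2.64])]
0.217 (0.59, 0.1) 0 [array([-0.59,  0.65,  0.43,  1.91, -0.41,  0.68,  0.31]), array([-0.68,  0.45,  0.54,  1.83, -0.28,  0.94,  0.2 ])]
0.217 (0.59, 0.1) 3.141592653589793 [array([-0.1 ,  0.61, -0.23,  1.87,  0.2 ,  0.68,  2.91]), array([-1.08,  0.79,  1.27,  1.85, -0.83,  1.17, -2.44])]
2.1833 [0.57259269 0.20174237 0.26989391]
3.85 [ 0.58392764 -0.23747344  0.24984414] [-0.1999022   0.53767476  0.68484358  1.75430224 -0.39837817  0.99278616
  0.34618431]
w1 bench 0.0003012005069980475
tube 3127 (array([0.57494942, 0.20048688]), np.float64(0.19947496396412984), np.float64(0.058910250128858685), np.float64(0.02643057187909419)) [0.10172757 0.11069737 0.11123991]
w2 bench 0.00031544022763900335
green [ 0.57710579 -0.27033972  0.06259897] [ 0.50011653 -0.24365334  0.06192762] 272
red [ 0.5945431  -0.21113407  0.06241784] [ 0.51783136 -0.18443769  0.0620031 ] 351
grey 3428 (array([ 0.58346552, -0.24810408]), np.float64(-0.2977910983627131), np.float64(0.1284092615467625), np.float64(0.02082837409629374))
```

View pics/w12.png

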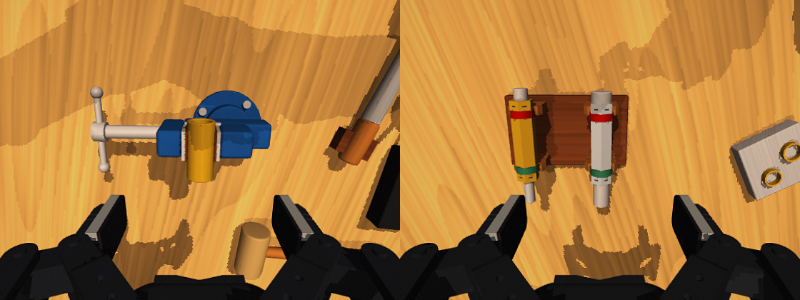

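Left: the tube is at (202,150), with the jaws and the T-bar to its left. Right: the brass gauge is at (523,140) and the grey gauge at (601,140), red end up (+y). Next I fit a cylinder to the tube points, then grasp the gauge.

```bash
cat >> h.py <<'E'
from scipy.optimize import least_squares
def tubefit(im,d,P,zmin=.094):
    hsv=cv2.cvtColor(im,cv2.COLOR_BGR2HSV); H,S=hsv[...,0],hsv[...,1]
    m=(d>0)&(S>120)&(H>15)&(H<32)&(P[...,2]>zmin)&(P[...,2]<.12)&(abs(P[...,0]-.573)<.06)&(abs(P[...,1]-.2)<.06)
    m=cv2.erode(m.astype(np.uint8),np.ones((3,3)))>0
    p=P[m]-[.573,.2,.096]
    def f(v):
        a=v[1]; b=p[:,0]*np.cos(a)+p[:,1]*np.sin(a)-v[0]
        return np.hypot(b,p[:,2]-v[2])-.014
    r=least_squares(f,[0,.21,0],loss='soft_l1',f_scale=.001)
    o,a,z=r.x; t=-p[:,0]*np.sin(a)+p[:,1]*np.cos(a)
    c=np.array([.573,.2])+o*np.array([np.cos(a),np.sin(a)])+np.percentile(t,[.5,99.5]).mean()*np.array([-np.sin(a),np.cos(a)])
    return len(p),c,a,z,np.percentile(t,[.5,99.5]),np.std(r.fun)
E
python3 - <<'E'
from h import *
z=np.load('w1.npz'); print(tubefit(*cloud('wrist',z['im'],z['d'],z)))
for n in('top','side'):
    z=np.load(n+'.npz'); print(n,tubefit(*cloud(n,z['im'],z['d'])))
yg=-.292; q=quat(yg); c=np.array([.5855,-.2405])
env.movel([*c,.20],rot=q,velocity=.15)
env.movel([*c,.13],velocity=.08); env.movel([*c,.106],velocity=.05); env.dwell(.2)
s=env.get_state(); print(s['time'],s['tcp_pos'],s['force'])
env.grip(0.0,60); env.dwell(.2); s=env.get_state(); print(s['time'],s['tcp_pos'],s['force'],s['torque'],s['opening'])
E
```

```text
(2797, array([0.57489916, 0.20070066]), np.float64(0.19934131323314958), np.float64(0.00020305091042204315), array([-0.02886287,  0.02948429]), np.float64(0.0005468300411760592))
top (441, array([0.57432631, 0.19992388]), np.float64(0.20407540080022718), np.float64(0.0002531024890759924), array([-0.028174  ,  0.02748733]), np.float64(0.0009560469205781596))
side (382, array([0.57279473, 0.20289738]), np.float64(0.23319359433884376), np.float64(-0.0009952488696807404), array([-0.02493593,  0.03066873]), np.float64(0.0009468838478883301))
6.1917 [ 0.58566685 -0.24062282  0.10631102] [-0.2178587   0.36395928 -0.66541263]
7.0 [ 0.58525227 -0.2404447   0.10621961] [-2.31716515  1.07056599  5.19922035] [0.33308527 0.55140688 0.02893317] 0.020682375068859102
```

```bash
cat >> h.py <<'E'
YT=.201; C=np.array([.5748,.2005]); U=np.array([-np.sin(YT),np.cos(YT)]); N=np.array([np.cos(YT),np.sin(YT)])
ZT=.1502
def tp(s,n=0.,dz=0.): # TCP pose with gauge s along tube axis from tube centre, n lateral
    return [*(C+U*s+N*n),ZT+dz]
def sn():
    st=env.get_state(); p=st['tcp_pos']; r=p[:2]-C; f=st['force']
    return np.round([st['time'],r@U*1e3,r@N*1e3,(p[2]-ZT)*1e3,f[:2]@U,f[:2]@N,f[2],*st['torque']],2)
E
python3 - <<'E'
from h import *
p=env.get_state()['tcp_pos']
env.movel([p[0],p[1],.22],velocity=.1); print(sn())
env.reach(tp(.122,0,.07),quat(YT)); print(sn())
env.movel(tp(.122),velocity=.1,rot=quat(YT)); env.dwell(.3); print(sn())
for n in('top','side'):
    im,d,P=cloud(n); np.savez(n+'2.npz',im=im,d=d); cv2.imwrite(f'pics/{n}2.png',im)
a=cv2.imread('pics/top2.png')[120:260,60:260];b=cv2.imread('pics/side2.png')[200:400,80:330]
cv2.imwrite('pics/c2.png',np.hstack([cv2.resize(a,(429,300),interpolation=2),cv2.resize(b,(375,300),interpolation=2)])[:,:800])
E
```

```text
[ 8.2900e+00 -4.3385e+02 -7.8090e+01  6.9040e+01 -2.8000e-01 -1.1000e-01
 -1.0500e+00  3.0000e-02 -3.0000e-02  1.0000e-02]
[ 1.0320e+01  1.2007e+02  5.2000e-01  7.0160e+01 -8.0000e-02  1.2000e-01
 -1.5700e+00  4.0000e-02 -1.0000e-02  7.0000e-02]
[ 1.1470e+01  1.2212e+02  2.0000e-01  5.2000e-01  7.8000e-01  7.9000e-01
 -1.5200e+00  4.0000e-02  4.0000e-02 -3.0000e-02]
```

View pics/c2.png

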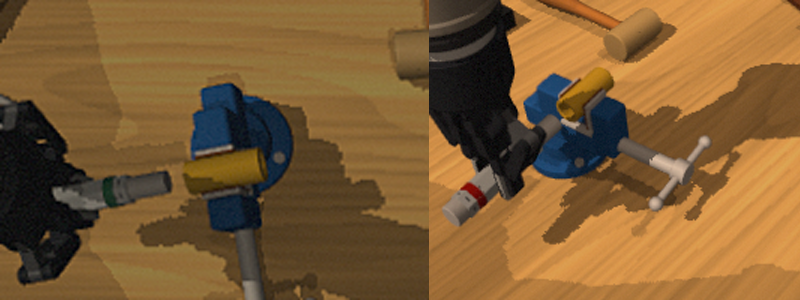

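The plug points at the mouth with a gap of about 10 mm (top crop (168,182) to (187,178)), and the two axes look collinear in both crops. Next I measure the offset of the plug from the tube in the same image.

Run:
```python
from h import *
for n in('top','side'):
    z=np.load(n+'2.npz'); im,d,P=cloud(n,z['im'],z['d'])
    print(n,'tube',[np.round(x,4) for x in tubefit(im,d,P)])
    hsv=cv2.cvtColor(im,cv2.COLOR_BGR2HSV); S=hsv[...,1]
    def cyl(m,r,yaw=None):
        p=P[m]-[*C,.096]; b=p[:,:2]@N; t=p[:,:2]@U; h=p[:,2]
        f=lambda v: np.hypot(b-v[0]-v[1]*(t-.05),h-v[2]-v[3]*(t-.05))-r
        R=least_squares(f,[0,0,0,0],loss='soft_l1',f_scale=.001); J=np.linalg.inv(R.jac.T@R.jac)
        return len(p),np.round(R.x*1e3,2),np.round(np.sqrt(np.diag(J))*1e3*np.std(R.fun),2),np.round(np.percentile(t,[1,99]),4),np.round(np.std(R.fun)*1e3,2)
    t=(P[...,:2]-C)@U; b=(P[...,:2]-C)@N; Z=P[...,2]
    print('  plug n,slope,z,zslope (mm,mrad)',cyl((d>0)&(S<70)&(t>.042)&(t<.069)&(abs(b)<.016)&(Z>.088),.0095))
    hsvH=hsv[...,0]
    print('  tube same way',cyl((d>0)&(S>120)&(hsvH>15)&(hsvH<32)&(t>-.03)&(t<.03)&(abs(b)<.016)&(Z>.094),.014))
```

```text
top tube [np.int64(437), array([0.5742, 0.1998]), np.float64(0.2007), np.float64(0.0003), array([-0.0284,  0.0275]), np.float64(0.001)]
  plug n,slope,z,zslope (mm,mrad) (151, array([-0.16, 25.92,  0.34, 40.94]), array([ 0.55, 53.78,  0.35, 35.49]), array([0.0464, 0.0686]), np.float64(1.77))
  tube same way (575, array([-0.59,  1.65,  0.62,  5.76]), array([0.26, 4.89, 0.2 , 3.7 ]), array([-0.0295,  0.0289]), np.float64(0.96))
side tube [np.int64(379), array([0.5728, 0.2027]), np.float64(0.2262), np.float64(-0.0011), array([-0.0252,  0.0305]), np.float64(0.001)]
  plug n,slope,z,zslope (mm,mrad) (147, array([  0.04, -32.06,  -0.28, -32.22]), array([ 0.2 , 20.94,  0.18, 20.45]), array([0.0484, 0.0679]), np.float64(0.73))
  tube same way (509, array([ -1.98, -14.  ,  -0.6 ,   8.06]), array([0.32, 5.96, 0.26, 4.96]), array([-0.0277,  0.0299]), np.float64(1.08))
```

Run:
```python
from h import *
env.movel(tp(.109,-.0004,-.0004),velocity=.04,rot=quat(YT)); print(sn())
r=env.movel(tp(.090,-.0004,-.0004),velocity=.015,stop_force=3); print(r,sn()); env.dwell(.15); print(sn())
```

```text
[ 1.2040e+01  1.0853e+02 -3.6000e-01 -3.9000e-01 -1.1000e-01 -5.8000e-01
 -2.3300e+00  2.0000e-02 -2.0000e-02 -3.0000e-02]
False [ 1.346e+01  9.013e+01 -4.100e-01 -4.000e-01  1.300e-01 -2.000e-02
 -2.210e+00  3.000e-02 -3.000e-02 -4.000e-02]
[ 1.361e+01  9.015e+01 -4.200e-01 -3.900e-01  1.600e-01  6.000e-01
 -2.910e+00 -0.000e+00  5.000e-02 -2.000e-02]
```

Run:
```python
from h import *
r=env.movel(tp(.079,-.0004,-.0004),velocity=.015,stop_force=4); print(r,sn())
if not r:
    r=env.movel(tp(.064,-.0004,-.0004),velocity=.008,stop_force=4); print(r,sn())
env.dwell(.4); print(sn())
im,d=camera('top'); cv2.imwrite('pics/top3.png',cv2.resize(im[120:260,60:260],(600,420)))
```

```text
False [ 1.449e+01  7.909e+01 -3.900e-01 -4.100e-01 -2.500e-01  9.700e-01
 -2.120e+00  1.000e-02  4.000e-02 -1.000e-02]
True [ 1.533e+01  7.549e+01 -6.100e-01 -7.600e-01  4.000e-02  1.330e+00
  1.630e+00  1.300e-01 -3.100e-01  5.000e-02]
[ 1.573e+01  7.555e+01 -7.300e-01 -1.100e+00  9.800e-01  3.280e+00
  3.130e+00  6.000e-02 -6.000e-01  1.400e-01]
```

View pics/top3.png

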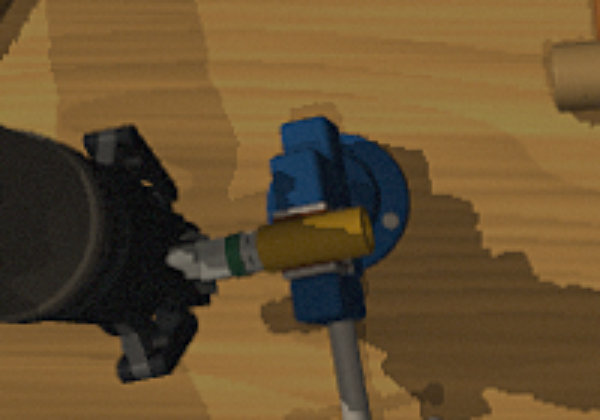

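The picture shows the handle end at or nearly at the mouth (260,245), but the arm drifted sideways after the stop. I'll re-centre and feel for the shoulder again.

Run:
```python
from h import *
env.movel(tp(.0762,-.0004,-.0003),velocity=.01); env.dwell(.2); print(sn())
for s in np.arange(.0757,.070,-.0005):
    env.movel(tp(s,-.0004,-.0003),velocity=.008); env.dwell(.05); v=sn(); print(s,v)
    if v[4]>4: break
```

```text
[16.29 75.94 -0.8  -0.59 -1.98  0.75 -0.78 -0.31 -0.24  0.08]
0.0757 [ 1.659e+01  7.587e+01 -7.500e-01 -4.700e-01  6.800e-01 -5.000e-01
  9.000e-02 -2.000e-02 -4.000e-02 -1.000e-02]
0.0752 [16.89 75.46 -0.61 -0.43  0.95  0.21 -1.58  0.15  0.08  0.  ]
0.0747 [ 1.719e+01  7.534e+01 -6.000e-01 -3.700e-01  3.240e+00 -1.180e+00
 -9.000e-01  5.800e-01  2.400e-01 -6.000e-02]
0.0742 [ 1.749e+01  7.525e+01 -5.800e-01 -3.400e-01  4.160e+00 -2.900e-01
 -1.330e+00  1.020e+00  3.600e-01 -2.000e-02]
```

Shoulder contact confirmed: position stalls at s≈75.3 mm while the axial force climbs to 4 N. Next: hold, draw it out and go over to the other mouth. No-go contact is predicted at s=-86.7 mm.

Run:
```python
from h import *
env.dwell(.4); print(sn())
n,z=-.0006,-.0003
env.movel(tp(.095,n,z),velocity=.03); print(sn())
env.movel(tp(.122,n,z),velocity=.06); env.movel(tp(.122,n,.05),velocity=.12)
env.movel(tp(-.110,n,.05),velocity=.15,rot=quat(YT)); env.movel(tp(-.110,n,z),velocity=.08); env.movel(tp(-.096,n,z),velocity=.03,rot=quat(YT)); env.dwell(.3); print(sn())
for k in('top','side'):
    im,d=camera(k); np.savez(k+'4.npz',im=im,d=d); cv2.imwrite(f'pics/{k}4.png',im)
a=cv2.imread('pics/top4.png')[120:260,100:300];b=cv2.imread('pics/side4.png')[180:380,100:350]
cv2.imwrite('pics/c4.png',np.hstack([cv2.resize(a,(429,300),interpolation=2),cv2.resize(b,(371,300),interpolation=2)]))
```

```text
[ 1.789e+01  7.526e+01 -5.800e-01 -3.400e-01  5.550e+00 -9.100e-01
 -8.400e-01  1.010e+00  3.900e-01 -6.000e-02]
[ 1.873e+01  9.476e+01 -6.000e-01 -2.900e-01 -9.800e-01  7.700e-01
 -1.670e+00 -2.000e-02 -5.000e-02 -0.000e+00]
[ 2.329e+01 -9.622e+01 -6.300e-01 -3.000e-01  3.300e-01  5.000e-02
 -1.420e+00 -2.000e-02  1.000e-02  1.000e-02]
```

View pics/c4.png

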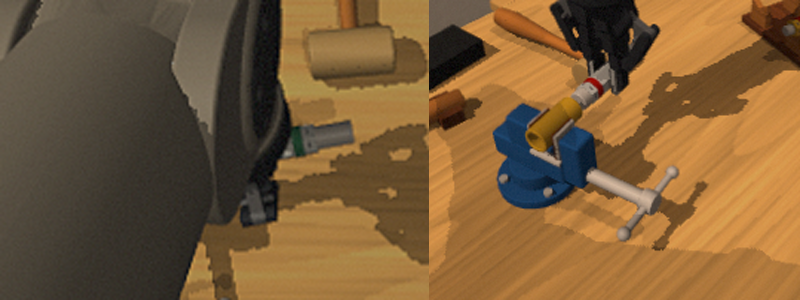

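Side crop: the no-go face stands just clear of the mouth at (570,103), in line with the tube. Now I feel forward and press.

Run:
```python
from h import *
n,z=-.0006,-.0003
def F(k=4):
    a=[]
    for _ in range(k): a.append(sn()); env.dwell(.03)
    return np.round(np.mean(a,0),2)
f0=F()[4]; print('bias',f0)
env.movel(tp(-.0890,n,z),velocity=.02); print(F())
s=-.0885; hold=0
for i in range(40):
    env.movel(tp(s,n,z),velocity=.006); v=F(); f=f0-v[4]; print(round(s*1e3,1),v[:7],round(f,1))
    if f>5.8: break
    s+=.0002 if f>3 else .0004
if f>5.8:
    for i in range(18):
        env.dwell(.1); v=sn(); f=f0-v[4]; print(v[0],v[1],v[2],v[3],round(f,1))
        if f>11: s-=.0003; env.movel(tp(s,n,z),velocity=.006)
```

```text
bias -0.02
[ 2.407e+01 -8.896e+01 -6.000e-01 -2.900e-01  1.400e-01  9.000e-02
 -1.660e+00  1.000e-02 -2.000e-02 -1.000e-02]
-88.5 [ 24.46 -88.52  -0.59  -0.3   -0.26   0.1   -1.96] 0.2
-88.1 [ 2.484e+01 -8.807e+01 -6.000e-01 -3.000e-01 -1.000e-01  7.000e-02
 -1.320e+00] 0.1
-87.7 [ 25.23 -87.66  -0.58  -0.29  -0.69   0.1   -2.19] 0.7
-87.3 [ 2.561e+01 -8.728e+01 -6.000e-01 -3.000e-01 -6.000e-02  1.100e-01
 -1.840e+00] 0.0
-86.9 [ 25.99 -86.88  -0.6   -0.3    0.15   0.29  -1.34] -0.2
-86.5 [ 26.37 -86.51  -0.6   -0.3   -0.43   0.4   -1.68] 0.4
-86.1 [ 26.76 -86.35  -0.59  -0.26  -0.94   0.46  -2.  ] 0.9
-85.7 [ 27.14 -86.2   -0.62  -0.27  -2.99   0.33  -1.6 ] 3.0
-85.3 [ 27.53 -86.02  -0.62  -0.23  -5.53  -0.1   -1.52] 5.5
-85.1 [ 27.91 -85.97  -0.62  -0.22  -5.68  -0.1   -0.83] 5.7
-84.9 [ 28.29 -85.94  -0.63  -0.21  -6.13   0.4   -1.19] 6.1
28.48 -85.97 -0.63 -0.21 5.6
28.58 -85.93 -0.6 -0.19 6.9
28.68 -85.95 -0.62 -0.21 6.6
28.78 -85.93 -0.64 -0.22 5.7
28.88 -85.93 -0.62 -0.19 6.5
28.98 -85.91 -0.62 -0.18 5.6
29.08 -85.96 -0.64 -0.22 5.5
29.18 -85.93 -0.62 -0.22 6.6
29.28 -85.92 -0.64 -0.23 5.4
29.38 -85.94 -0.6 -0.19 6.1
29.48 -85.96 -0.62 -0.19 6.6
29.58 -85.94 -0.61 -0.21 5.9
29.68 -85.94 -0.65 -0.21 6.4
29.78 -85.94 -0.61 -0.19 5.7
29.88 -85.91 -0.61 -0.21 5.0
29.98 -85.94 -0.63 -0.21 5.3
30.08 -85.96 -0.65 -0.21 6.2
30.18 -85.9 -0.63 -0.22 4.9
```

No-go held at 5–7 N for about 2 s. It stalled at s≈-86 mm against the predicted -86.7 mm, so it did not enter. Now I return the gauge.

Run:
```python
from h import *
n,z=-.0006,-.0003
env.movel(tp(-.100,n,z),velocity=.03); env.movel(tp(-.115,n,z),velocity=.06); env.movel(tp(-.115,n,.07),velocity=.12)
g=np.array([.58525,-.24044]); q=quat(-.292)
env.reach([*g,.21],q); env.movel([*g,.14],velocity=.1,rot=q); env.dwell(.3); print(env.get_state()['tcp_pos'])
im,d=camera('top'); cv2.imwrite('pics/top5.png',im)
a=im[150:290,340:500]
im,d=camera('side'); b=im[120:240,270:430]
cv2.imwrite('pics/c5.png',np.hstack([cv2.resize(a,(343,300),interpolation=2),cv2.resize(b,(400,300),interpolation=2)]))
r=env.movel([*g,.112],velocity=.03,stop_force=5); print(r)
if not r: r=env.movel([*g,.1055],velocity=.008,stop_force=4)
s=env.get_state(); print(r,s['time'],s['tcp_pos'],s['force'],s['torque'])
```

```text
[ 0.58548955 -0.24047253  0.14048896]
False
True 36.225 [ 0.58520209 -0.24039316  0.1062167 ] [0.09766903 0.3494559  6.90746396] [ 0.05345874  0.10353948 -0.04924559]
```

View pics/c5.png

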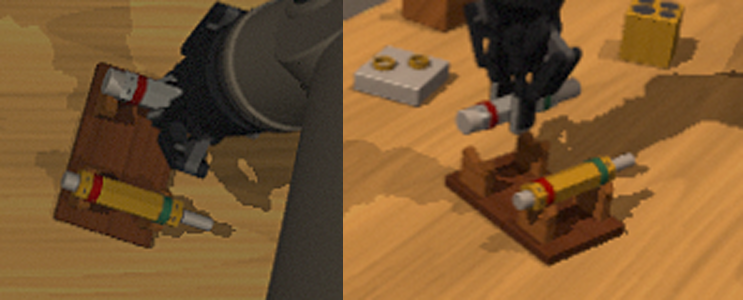

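The picture shows the gauge level above its slot, parallel to the small one. It then touched down at TCP z=0.1062, the same height as at pick-up. Now I release and check.

Run:
```python
from h import *
env.grip(.05); env.dwell(.2); p=env.get_state()['tcp_pos']
env.grip(.085); env.movel([p[0],p[1],.17],velocity=.06); env.movel([p[0],p[1],.25],velocity=.15); env.dwell(.2)
s=env.get_state(); print(s['time'],s['force'],s['opening'])
im,d,P=cloud('wrist'); cv2.imwrite('pics/w6.png',im)
hsv=cv2.cvtColor(im,cv2.COLOR_BGR2HSV); H,S,V=[hsv[...,i] for i in range(3)]; Z=P[...,2]; ok=d>0
for nm,m in (('green',(H>60)&(H<95)&(S>80)),('red',((H>172)|(H<5))&(S>150))):
    q=P[ok&m&(Z>.045)&(Z<.08)]; h=q[:,0]>.545; print(nm,q[h].mean(0),q[~h].mean(0))
```

```text
39.3667 [0.28546201 0.27841491 0.07036327] 0.08506153149800744
green [ 0.57679374 -0.27018698  0.06260707] [ 0.50009135 -0.24371312  0.06207698]
red [ 0.59471165 -0.21127311  0.06240914] [ 0.51790512 -0.1845536   0.06198798]
```

View pics/w6.png

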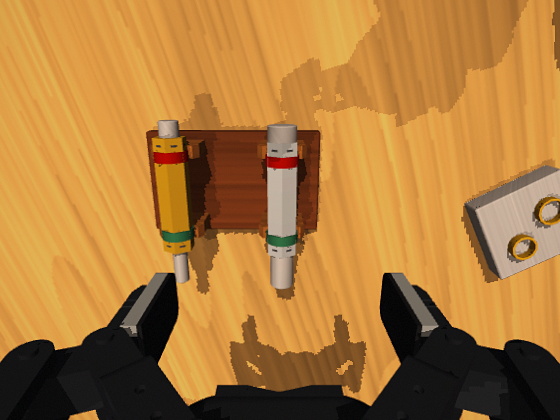

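Both gauges lie in their slots, grey at (282,200) and brass at (172,195). Every band is within 0.4 mm of where it was at the start.

```bash
python3 -c "
from h import *
job.job_done(); print(env.get_state()['time'])"
```

```text
the job is handed in; nothing more can be done
the job is handed in; nothing more can be done
```

I checked the bore with both ends of the larger gauge, laid it back in its slot, and handed the job in with the clock at about 39 s of the 72 s allowed.

- **Go end:** It slid freely into the +y mouth until the shoulder met the tube. There the arm stalled while the axial push rose to about 4–5.5 N, and I held it 0.4 s. A first force stop just short of this was partly sideways load, with up to about 5 N change upwards and 3 N sideways. I re-centred and felt for the shoulder again.
- **No-go end:** Pressed on the -y mouth at about 5–7 N for roughly 2 s; single readings dipped to 4.9 N. It did not enter. Contact came within about 0.5 mm of where the go test predicted it, so the tube does not appear to have shifted. I inferred that the face was central from the go fit (estimated within about 1.2 mm) and did not see it directly.
- **Putting back:** The gauge touched down at the same height as at pick-up. The last wrist picture shows both gauges' bands within about 0.4 mm of their starting positions, with the gripper open and clear.
- **Disagreement:** The side camera gave a tube direction about 0.03 rad off the wrist and top views. I used the wrist and top value (0.201 rad), and the free entry of the go plug agreed with it.

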